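# Post an evidence carton through a spring flap

## Robot

A 6-joint arm with a two-finger parallel gripper is mounted at the origin on the work surface. World frame = base frame: x ahead of the robot, y to its left, z up, the work surface at z = 0. Lengths are in m, angles in rad, forces in N, time in s.
With the tool pointing down it reaches from about 0.3 to 0.775 m from the base axis. Payload 14.6 kg.
Tool frame: the origin (TCP) lies at the very end of the fingers, on their centre line; the grasp point (between the pads) lies 19 mm behind it; x points along the fingers, y is the direction in which the jaws open and shut, and the axes are right-handed (so a half turn about x gives the same grasp; the last joint's range is limited). The gripper opens to 94 mm and grips with 3 to 60 N. Pads are 16 mm wide; open, the fingers measure 119 mm over their backs; the gripper's body (75 mm by 177 mm) begins 78 mm behind the grasp point.
Start: joints at [1.223, 0.3, 1.521, -0, 1.321, -0.067], TCP at [0.152, 0.528, 0.205] pointing down, gripper open.
Joint ranges: [-3.03, 3.03], [-0.79, 2.21], [0.23, 2.52], [-1.04, 4.18], [0, 3.07], [-2.55, 2.55]. Speed limits (rad/s): [2.22, 2.22, 2.57, 3.14, 3.14, 3.14].

## Interface

Orientations are given as [roll, pitch, yaw] about the fixed x, y, z axes, in that order (R = Rz(yaw) Ry(pitch) Rx(roll)).
In Python, from station import ctrl, viewer, hand_in gives the robot as it stands. The module is installed in compiled form; this text tells all that it offers.
- The arm moves only by the tool play_rows, never from a script. Its argument "deltas" is a list that holds one entry, the list of rows, each a list of 7 numbers: the shift along the tool's x, y, z in mm, then the turn, a rotation vector about the tool's x, y, z in rad, then the finger opening in mm, from 0 to 94. In form: [[[dx, dy, dz, ax, ay, az, gripper], ...]]. A call has 1 to 10 rows; each row shifts and turns the commanded pose from where the row before left it, along the tool's axes as they then stand; what a row does not reach is not made up. A row lasts 1/10 s, in which the tool goes at most 50 mm and 8.59 degrees, less where a joint would pass 70% of its speed; a pose out of reach is approached as far as the arm can. A call with a gripper value outside its range is refused whole. The fingers move at their own pace and stop on an object; "grip_force" is the grip in N (left out, the last holds). Time passes only in rows, so rows that do not move let the fingers close. It gives the time, the measured TCP pose, the force and the opening at its end, in the units of the state.
- ctrl.get_obs(): the state, without advancing time (a new reading comes with each control period).
- viewer.camera(name): name is "scene" or "top" or "wrist"; returns a dict with "img" (400x640x3 uint8, red, green, blue), "fx", "fy", "cx", "cy" (pixels), "distortion" ([k1, k2, p1, p2, k3] as OpenCV has them; the pictures are not rectified), "rvec" (rotation vector, rad) and "tvec" (3), from world to camera coordinates, as OpenCV has them. Camera axes: x right, y down, z forward; pixel columns grow to the right and rows downward; lengths in m; the calibration is good to about 2 mm. A picture is of the moment at which its call begins. There is no depth.
- hand_in(): hands the job in, once; it reports no verdict.
The state is a dict: "time_s": time; "qpos": joint angles; "joint_vel": joint speeds; "tau": joint torques, N m; "ee_pos": TCP position; "eef_rot": TCP orientation; "force": force on the tool from outside, world axes, zero at the start; "moment": the same for the moment, N m; "grip_width": finger opening in m.
Only numpy, scipy, OpenCV 4.12 (cv2) and the standard library are available. Lean on these libraries where they do the work, as an engineer would, in place of code of your own. Each camera call takes 0.05 s, during which the arm holds its last target.

## Task

Log the sealed cardboard evidence carton into the drop box without picking it up: push the spring-loaded flap down with one finger on its long press plate and keep it down, while the other finger pushes the carton along the loading deck until it drops into the box. Then let the flap close by itself and leave the box, with the carton inside and the other things on the bench left alone.

Things in the scene. Friction and masses are not known exactly. Their poses are not given: they have to be found in the camera images.
- drop_box: Grey metal drop box fixed to the bench, 285 mm (x) by 170 mm (y). Origin on the bench. Own frame: +x is the way the carton is pushed, +y left, z up; yaw within 0.4 rad of the world axes. Right side: loading deck and, beyond it, the well; left side, 45 mm higher: the press plate. All x, y, z values in these descriptions are mm in this frame, with the flap shut.
- deck_edge (a point): Middle of the loading deck's far edge (0, -30, 170). The deck is level, 170 mm above the bench, x -155 to 0; its lane lies between 10 mm high guides at y -63 and y +3. Beyond the edge is the well: x 0 to 118, floor 6 mm above the bench, clear walls right and far, covered (but for an 18 mm gap on the right) by the trapdoor, which is level with the deck. The carton must fall into it.
- lip (a point): Top middle of the lip (3, -14, 192) on the near edge of the trapdoor (x 2 to 112, y +20 to -45). It stands 22 mm above the deck and blocks the carton while the flap is shut. Trapdoor, lip and press plate are one stepped aluminium piece: pressing the plate swings trapdoor and lip down and to the left, out of the lane.
- press_plate (a point): Point on top of the press plate (-20, 45, 215), 40 mm from the hinge line; moves with the flap. The plate: x -150 to 112, y +20 to +82, with a dark rubber strip, hollow space below. Pressed here it needs about 5 N to start, 10 N at 0.7 rad, where the spot pressed is some 30 mm lower (15 mm above deck level). A finger can slide along it in x while pressing.
- flap (a joint): Flap's hinge angle, rad: 0 shut, grows as the press plate is pushed down, hard stop at 0.8. It springs shut by itself. The carton drops freely with the flap held at 0.65 or more. The hinge line is parallel to the box's x at y +85, z 215; the box side wall behind it (y +90 to +95) is 217 mm high.
- carton_center (a point): Centre of the sealed cardboard carton, 60 mm (x) by 50 mm (y) by 40 mm high, 50 to 110 g, with a white tape band, standing in the lane on the loading deck, its length along the box's x to within 0.1 rad. At the start the centre is 20 mm above the deck at box x -90 to -65: at least 30 mm of deck are free behind it.
- jar_center (a point): Bystander: centre of a grey powder jar with black lid, 64 mm diameter, 62 mm high, upright on the bench beside the box.
- tape_center (a point): Bystander: centre of a roll of white lifting tape, 68 mm outer diameter, 25 mm high, flat on the bench beside the box.
- loupe_center (a point): Bystander: centre of a black magnifier loupe, 48 mm diameter, 46 mm high, upright on the bench beside the box.
Things that resemble listed ones, but are neither listed nor needed, are in the scene too. Of the things shaped like the part that bears carton_center, the cardboard one is meant.

How it is judged:
By the outcome, as a careful person would: the job done as asked, in the order asked, and still so for the second after the job is handed in, with the robot touching nothing.
It also fails if it takes over 40 s, if anything falls off the work surface, if the arm or the gripper's body presses on something with over 40 N, if the wrist force passes 120 N, or if a joint passes its speed limit or range.

## Working session

There is one attempt and no reset: what is moved stays moved. The work goes in short steps, Python scripts to look and compute and a tool call to move; the robot and the scene stay as the last step left them, time stands still between calls to the robot, and variables do not carry over. Pictures are saved under pics/ and viewed, and the job is handed in when it is done.

Besides the shell and the picture viewer there is one more tool, called as name([rows], argument=value, ...), one row to a line, values as JSON. play_rows: Moves the arm, as the interface text tells. Its arguments: {"type":"object","properties":{"deltas":{"type":"array","items":{"type":"array","items":{"type":"array","items":{"type":"number"}}}},"grip_force":{"type":"number"}},"required":["deltas"]}

```bash
mkdir -p pics
cat > h.py <<'E'
import numpy as np, cv2
from station import ctrl, viewer, hand_in
from scipy.spatial.transform import Rotation as R
def snap(name,fn):
    c=viewer.camera(name); cv2.imwrite('pics/'+fn,c['img'][:,:,::-1]); np.save('pics/'+fn[:-4]+'.npy',c,allow_pickle=True); return c
def load(fn): return np.load('pics/'+fn+'.npy',allow_pickle=True).item()
def K(c): return np.array([[c['fx'],0,c['cx']],[0,c['fy'],c['cy']],[0,0,1.]])
def ray(c,uv):
    p=cv2.undistortPoints(np.array([[uv]],float),K(c),np.array(c['distortion'],float))[0,0]
    M=cv2.Rodrigues(np.array(c['rvec'],float))[0]; o=-M.T@np.array(c['tvec'],float).ravel()
    return o, M.T@np.array([p[0],p[1],1])
def atz(c,uv,z):
    o,d=ray(c,uv); return o+d*(z-o[2])/d[2]
def proj(c,P):
    return cv2.projectPoints(np.array(P,float).reshape(-1,3),np.array(c['rvec'],float),np.array(c['tvec'],float),K(c),np.array(c['distortion'],float))[0].reshape(-1,2)
E
python3 - <<'E'
from h import *
for n in ['scene','top','wrist']:
    c=snap(n,n+'0.png'); print(n,c['fx'],c['cx'],c['distortion'],ray(c,(320,200)))
print(ctrl.get_obs())
E
```

```text
scene 453.1575109710651 320.0729319986262 [-0.02557519  0.          0.          0.          0.        ] (array([1.1818975 , 0.07136138, 0.80555552]), array([-0.66989095, -0.02895653, -0.74208152]))
top 458.2475188905696 317.62577028491353 [-0.04901163  0.          0.          0.          0.        ] (array([0.39401628, 0.0488236 , 1.05238518]), array([ 0.18652441, -0.03071681, -0.98198389]))
wrist 347.83396886304297 316.68549924389293 [-0.0718019  0.         0.         0.         0.       ] (array([0.09008497, 0.54706801, 0.38505791]), array([ 0.21404864, -0.05224723, -0.97550629]))
{'time_s': 0.15, 'qpos': array([ 1.22341000e+00,  3.00329379e-01,  1.52141396e+00, -2.47976393e-05,
        1.32069580e+00, -6.66459972e-02]), 'joint_vel': array([ 0.00137483, -0.00338222, -0.0013697 ,  0.00066315,  0.00195536,
        0.00097317]), 'tau': array([ 7.80791906e-04, -5.31967556e+01, -3.52812946e+01,  7.07875402e-02,
        2.37436057e-02, -9.04780336e-05]), 'ee_pos': array([0.15235549, 0.52827924, 0.20503477]), 'eef_rot': array([-1.60907268,  1.5699495 , -1.88980687]), 'force': array([ 0.75516559, -0.47959829, -0.01724275]), 'moment': array([-0.00573946, -0.01571063,  0.0639175 ]), 'grip_width': 0.09400133571570703}
```

View pics/scene0.png

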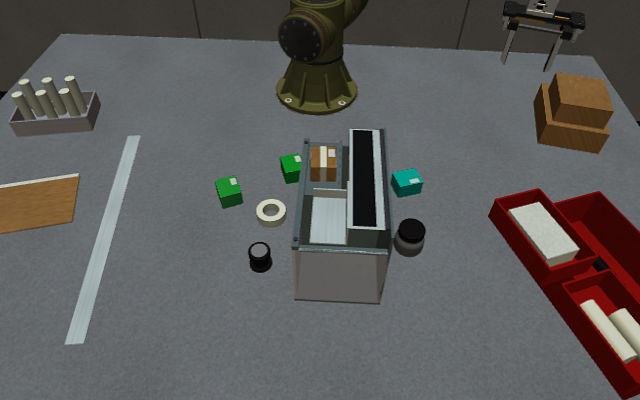

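View pics/top0.png

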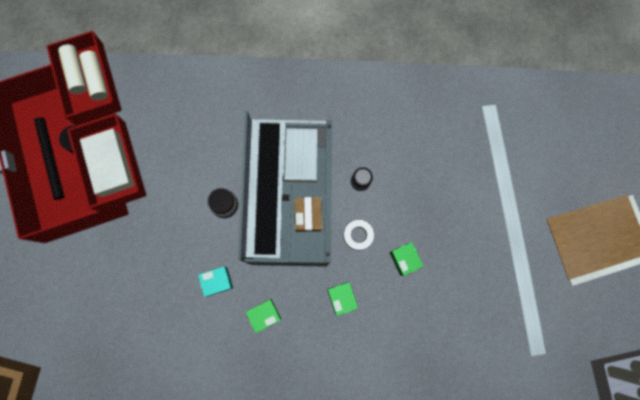

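View pics/wrist0.png

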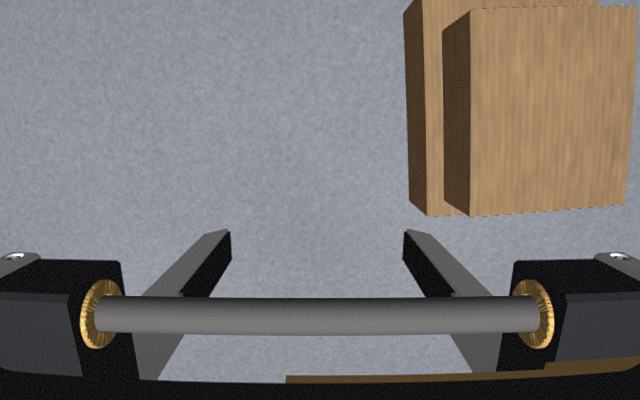

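The scene shows the box near (340,215) with the carton at (323,163) on its deck. In the top view the box spans roughly (245-330, 115-265), and the carton is at (308,214). The jar is at (222,203), the tape at (359,235) and the loupe at (362,178). I'll enlarge the crops.

Run:
```python
from h import *
a=cv2.imread('pics/top0.png')[100:280,200:400]; cv2.imwrite('pics/topc.png',cv2.resize(a,None,fx=3.3,fy=3.3,interpolation=cv2.INTER_CUBIC))
a=cv2.imread('pics/scene0.png')[115:315,270:430]; cv2.imwrite('pics/scenec.png',cv2.resize(a,None,fx=3,fy=3,interpolation=cv2.INTER_CUBIC))
```

```text
(no output)
```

View pics/topc.png

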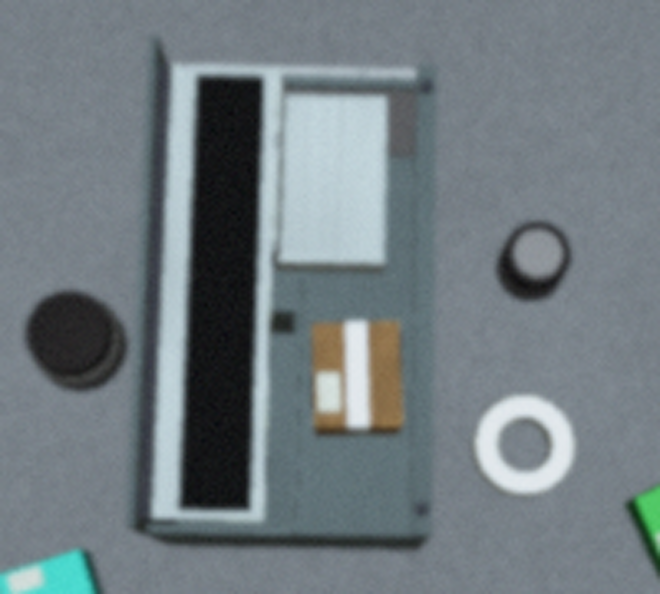

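View pics/scenec.png

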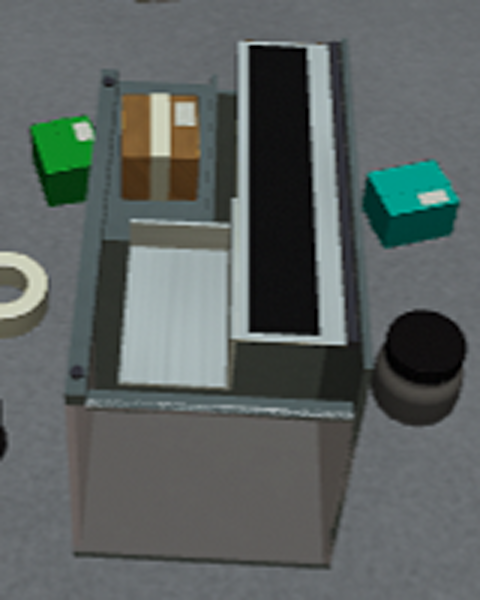

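```bash
cat > fit.py <<'E'
from h import *
from scipy.optimize import least_squares
S=[((-150,20,215),(238,42)),((-150,82,215),(328,43)),((112,20,215),(232,340)),((112,82,215),(346,345)),((112,-45,170),(120,385))]
T=[((-150,20,215),(265,521)),((-150,82,215),(152,521)),((112,-45,170),(388,95)),((2,-45,192),(384,268)),((2,20,192),(277,268))]
cs,ct=load('scene0'),load('top0')
def W(p,q):
    q=np.atleast_2d(q)/1000; c,s=np.cos(p[2]),np.sin(p[2])
    return np.c_[p[0]+c*q[:,0]-s*q[:,1],p[1]+s*q[:,0]+c*q[:,1],q[:,2]]
def res(p,which='st'):
    r=[]
    if 's' in which: r.append(proj(cs,W(p,[a for a,b in S]))-(np.array([b for a,b in S])/3+[270,115]))
    if 't' in which: r.append(proj(ct,W(p,[a for a,b in T]))-(np.array([b for a,b in T])/3.3+[200,100]))
    return np.vstack(r).ravel()
if __name__=='__main__':
    for w in ['s','t','st']:
        f=least_squares(res,[.45,.05,0],args=(w,)); print(w,f.x.round(4)); print(f.fun.reshape(-1,2).round(1).tolist())
    p=f.x
    def inv(P):
        c,s=np.cos(p[2]),np.sin(p[2]); d=P[:2]-p[:2]; return np.array([c*d[0]+s*d[1],-s*d[0]+c*d[1]])*1000
    print('carton top (z210):')
    for uv in [(313,325),(402,321),(402,428),(316,430)]: print('t',inv(atz(ct,(uv[0]/3.3+200,uv[1]/3.3+100),.21)).round(1))
    for uv in [(122,95),(199,97),(200,160),(121,156)]: print('s',inv(atz(cs,(uv[0]/3+270,uv[1]/3+115),.21)).round(1))
E
python3 fit.py
```

```text
s [0.5972 0.0778 0.0085]
[[-0.2, -0.3], [-0.1, 0.6], [0.8, 0.1], [0.2, 0.2], [-0.8, -0.5]]
t [0.5929 0.0735 0.0105]
[[0.1, 0.7], [0.0, 0.1], [-0.1, 1.2], [0.7, -0.7], [-0.7, -1.4]]
st [0.5947 0.0758 0.0134]
[[-1.5, -1.2], [-1.4, -0.3], [-0.0, -1.2], [-0.8, -1.2], [-1.5, -1.6], [-0.9, -0.3], [-0.9, -0.8], [-1.3, 0.3], [-0.5, -1.7], [-1.8, -2.3]]
carton top (z210):
t [-39.3  -5.7]
t [-36.1 -56.1]
t [-97.2 -56.7]
t [-99.1  -8.6]
s [-92.3 -53.3]
s [-93.4  -2.3]
s [-33.4  -0.5]
s [-34.  -50.5]
```

```bash
cat > plan.py <<'E'
from fit import *
import sys
p=np.array([.595,.0757,.0105])
def box(q): return W(p,[q])[0]
def tool(): 
    o=ctrl.get_obs(); return o,R.from_euler('xyz',o['eef_rot']).as_matrix()
def show(q):
    o,M=tool(); t=box(q); c,s=np.cos(p[2]),np.sin(p[2])
    best=None
    for sg in (1,-1):
        y=np.array([-s,c,0])*sg; x=np.array([0,0,-1.]); T=np.c_[x,y,np.cross(x,y)]
        rv=R.from_matrix(M.T@T).as_rotvec()
        if best is None or np.linalg.norm(rv)<np.linalg.norm(best): best=rv
    d=t-o['ee_pos']
    c_=np.array([c*(o['ee_pos'][0]-p[0])+s*(o['ee_pos'][1]-p[1]),-s*(o['ee_pos'][0]-p[0])+c*(o['ee_pos'][1]-p[1]),o['ee_pos'][2]])*1000
    print('t',o['time_s'],'boxpos',c_.round(1),'target',t.round(4),'delta tool mm',(M.T@d*1000).round(1),'rotvec',best.round(4),'F',o['force'].round(1),'w',round(o['grip_width']*1000,1)); print(M.round(3).tolist())
if __name__=='__main__': show([float(v) for v in sys.argv[1:4]])
E
python3 plan.py -125 7.5 300
```

```text
t 0.15 boxpos [-437.9  457.2  205. ] target [0.4699 0.0819 0.3   ] delta tool mm [ -94.7 -341.   428.8] rotvec [-2.912e-01 -2.000e-04  8.000e-04] F [ 0.8 -0.5 -0. ] w 94.0
[[-0.0, 0.277, 0.961], [-0.001, 0.961, -0.277], [-1.0, -0.001, -0.0]]
```

play_rows([
  [[-25,0,0,0,0,0,62],[-45,0,0,0,0,0,62],[-25,-10,12,0,0,0,62],[0,-24,30,0,0,0,62],[0,-24,30,0,0,0,62],[0,-24,30,0,0,0,62],[0,-24,30,0,0,0,62],[0,-24,30,0,0,0,62],[0,-24,30,0,0,0,62],[0,-24,30,0,0,0,62]],
], grip_force=40)

```text
time_s: 1.15
ee_pos: [0.3169, 0.2945, 0.3004]
eef_rot: [0.253, 1.571, -0.028]
force: [-0.6, 0.1, 0.6]
grip_width: 0.0621
```

play_rows([
  [[0,-24,30,0,0,0,62],[0,-24,30,0,0,0,62],[0,-24,30,0,0,0,62],[0,-24,30,0,0,0,62],[0,-24,30,0,0,0,62],[0,-24,30,0,0,0,62],[0,0,0,-0.1,0,0,62],[0,0,0,-0.1,0,0,62],[0,0,0,-0.09,0,0,62],[0,0,0,0,0,0,62]],
])

```text
time_s: 2.15
ee_pos: [0.4494, 0.1076, 0.3003]
eef_rot: [-3.039, 1.57, -3.029]
force: [0.4, -0.7, -0.2]
grip_width: 0.0621
```

Run:
```python
from plan import *
show([-125,7.5,235])
for n in ['scene','top','wrist']: snap(n,n+'1.png')
```

```text
t 2.15 boxpos [-145.3   33.4  300.3] target [0.4699 0.0819 0.235 ] delta tool mm [ 65.2 -25.9  20.3] rotvec [-0.0001 -0.0005  0.    ] F [ 0.4 -0.7 -0.2] w 62.1
[[-0.0, -0.01, 1.0], [-0.0, 1.0, 0.01], [-1.0, -0.0, -0.0]]
```

play_rows([
  [[0,-13,10,0,0,0,62],[0,-13,10,0,0,0,62],[25,0,0,0,0,0,62],[30,0,0,0,0,0,62],[0,0,0,0,0,0,62]],
])

```text
time_s: 2.8
ee_pos: [0.4686, 0.0813, 0.2423]
eef_rot: [-3.053, 1.565, -3.045]
force: [0.2, 0.2, 0.5]
grip_width: 0.0622
```

Run:
```python
from plan import *
for n in ['scene','top','wrist']: snap(n,n+'2.png')
show([-125,7.5,235])
a=cv2.imread('pics/scene2.png')[65:265,240:440]; cv2.imwrite('pics/scene2c.png',cv2.resize(a,None,fx=3,fy=3,interpolation=cv2.INTER_CUBIC))
```

```text
t 2.95 boxpos [-124.7    7.3  246.9] target [0.4699 0.0819 0.235 ] delta tool mm [11.9  0.2 -0.3] rotvec [-0.0019  0.0014 -0.0001] F [-0.4  0.4  0.3] w 62.2
[[0.001, -0.009, 1.0], [0.0, 1.0, 0.009], [-1.0, 0.0, 0.001]]
```

View pics/scene2c.png

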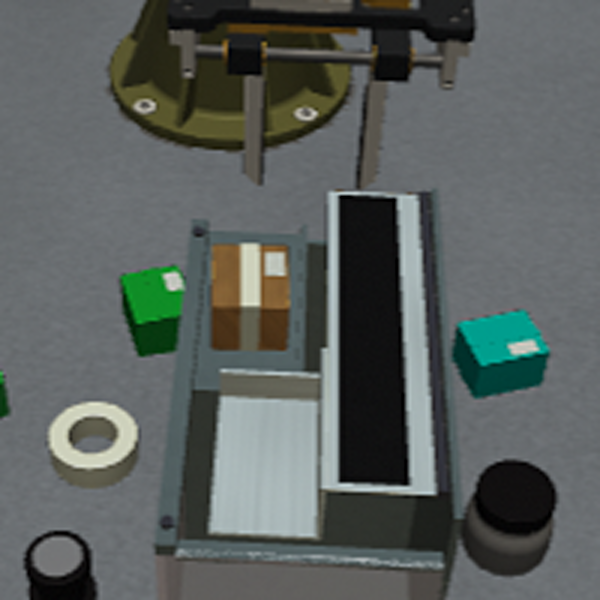

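View pics/wrist2.png

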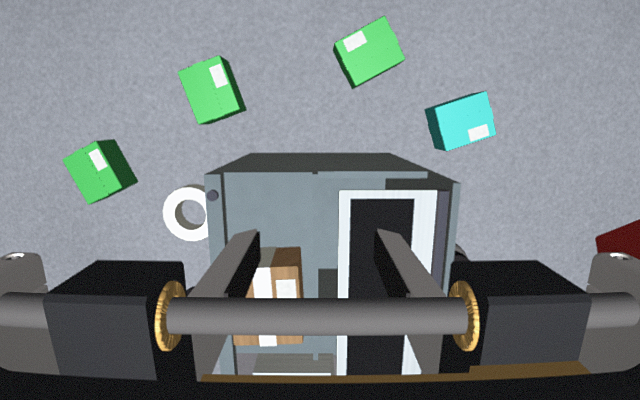

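Run:
```python
from plan import *
cw=load('wrist2'); c2=load('scene2')
q=[(-150,20,215),(-150,82,215)]
print(proj(cw,W(p,q)))
for uv in [(341,191),(438,190)]: print(((atz(cw,uv,.215)[:2]-p[:2])*1000).round(1))
for z in (.247,): 
  P=W(p,[(-125,7.3-37,247),(-125,7.3+43-6,247)]); print(proj(cw,P),(proj(c2,P)-[240,65])*3)
a=cv2.imread('pics/wrist2.png')[140:390,190:480]; cv2.imwrite('pics/wrist2c.png',cv2.resize(a,None,fx=2.4,fy=2.4,interpolation=cv2.INTER_CUBIC))
```

```text
[[336.36680973 187.54434198]
 [435.7237913  187.5030828 ]]
[-148.1   21.3]
[-149.3   82. ]
[[248.08755577 243.60069322]
 [383.50757488 243.3781928 ]] [[251.05544409 171.36195599]
 [363.54882466 176.03347569]]
```

View pics/wrist2c.png

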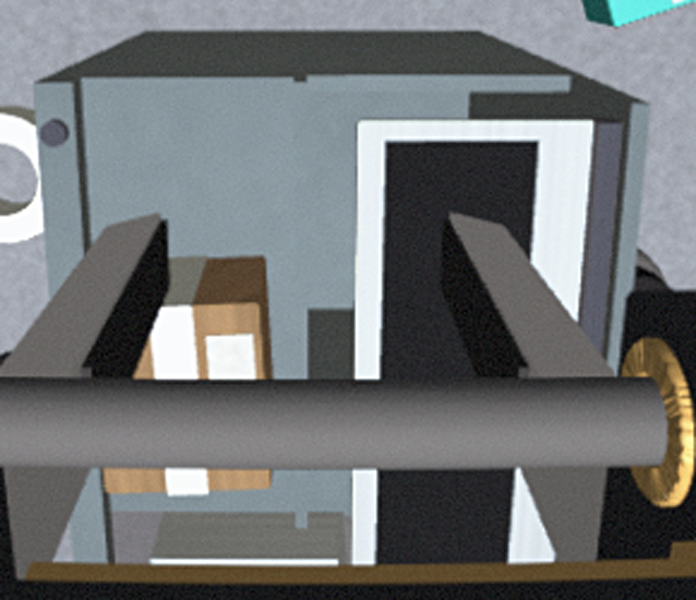

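play_rows([
  [[10,0,0,0,0,0,62],[10,0,0,0,0,0,62],[8,0,0,0,0,0,62],[6,0,0,0,0,0,62],[6,0,0,0,0,0,62],[6,0,0,0,0,0,62],[6,0,0,0,0,0,62],[4,0,0,0,0,0,62],[0,0,0,0,0,0,62]],
])

```text
time_s: 3.85
ee_pos: [0.4701, 0.082, 0.1897]
eef_rot: [0.213, 1.569, 0.222]
force: [0.5, -1.3, 7.3]
grip_width: 0.0621
```

Run:
```python
from plan import *
for n in ['scene','wrist']: snap(n,n+'3.png')
show([-125,7.5,185])
a=cv2.imread('pics/scene3.png')[65:265,240:440]; cv2.imwrite('pics/scene3c.png',cv2.resize(a,None,fx=3,fy=3,interpolation=cv2.INTER_CUBIC))
```

```text
t 3.95 boxpos [-124.8    7.4  189.9] target [0.4699 0.0819 0.185 ] delta tool mm [ 4.9  0.1 -0.2] rotvec [-0.0013  0.0016 -0.    ] F [-0.8 -0.7  6.8] w 62.0
[[0.002, -0.009, 1.0], [0.0, 1.0, 0.009], [-1.0, 0.0, 0.002]]
```

View pics/scene3c.png

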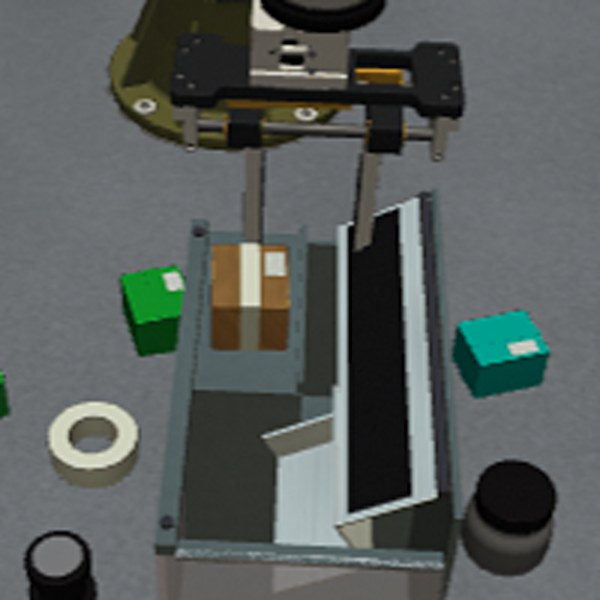

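View pics/wrist3.png

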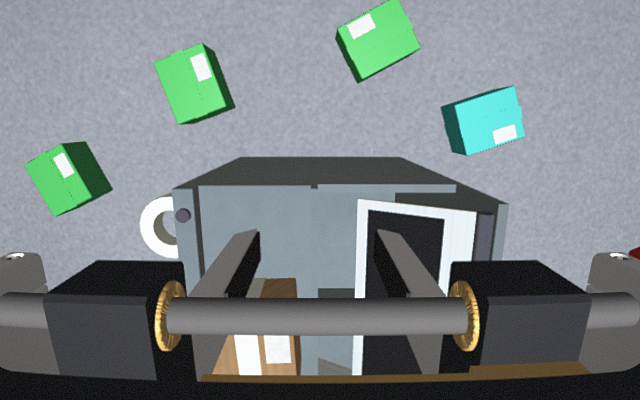

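The scene view shows the flap swinging down, its lip now at (265-333, 413-435) in the crop. The right finger is behind the carton and the left finger is on the strip. I'll press a little further and measure the angle.

play_rows([
  [[3,0,0,0,0,0,62],[3,0,0,0,0,0,62],[0,0,0,0,0,0,62]],
])

```text
time_s: 4.25
ee_pos: [0.4702, 0.0819, 0.1839]
eef_rot: [0.11, 1.569, 0.119]
force: [0.4, -1.8, 7.0]
grip_width: 0.0619
```

Run:
```python
from plan import *
c=snap('scene','scene4.png'); cw=snap('wrist','wrist4.png')
show([-125,7.5,184])
def flap(q,th):
    q=np.array(q,float); d=q-[0,85,215]; c,s=np.cos(th),np.sin(th)
    return [q[0],85+c*d[1]-s*d[2],215+s*d[1]+c*d[2]]
pts=[(112,20,215),(112,82,215),(2,20,192),(2,-45,192),(-150,20,215)]
for th in (.6,.65,.7,.75,.8): print(th,((proj(c,W(p,[flap(q,th) for q in pts]))-[270,80])*4).round(0).tolist())
a=cv2.imread('pics/scene4.png')[80:270,270:430]; cv2.imwrite('pics/scene4c.png',cv2.resize(a,None,fx=4,fy=4,interpolation=cv2.INTER_CUBIC)[:600*4//3])
```

```text
t 4.35 boxpos [-124.7    7.4  184. ] target [0.4699 0.0819 0.184 ] delta tool mm [ 0.   0.1 -0.3] rotvec [-0.0014  0.002  -0.    ] F [ 1.  -1.6  7.5] w 62.2
[[0.002, -0.009, 1.0], [0.0, 1.0, 0.009], [-1.0, 0.0, 0.002]]
0.6 [[330.0, 644.0], [458.0, 599.0], [354.0, 485.0], [240.0, 530.0], [329.0, 247.0]]
0.65 [[334.0, 648.0], [458.0, 599.0], [360.0, 488.0], [249.0, 536.0], [333.0, 251.0]]
0.7 [[338.0, 651.0], [458.0, 599.0], [365.0, 491.0], [259.0, 542.0], [336.0, 255.0]]
0.75 [[342.0, 655.0], [459.0, 599.0], [371.0, 493.0], [269.0, 548.0], [340.0, 258.0]]
0.8 [[347.0, 658.0], [459.0, 599.0], [377.0, 496.0], [279.0, 553.0], [344.0, 262.0]]
```

View pics/scene4c.png

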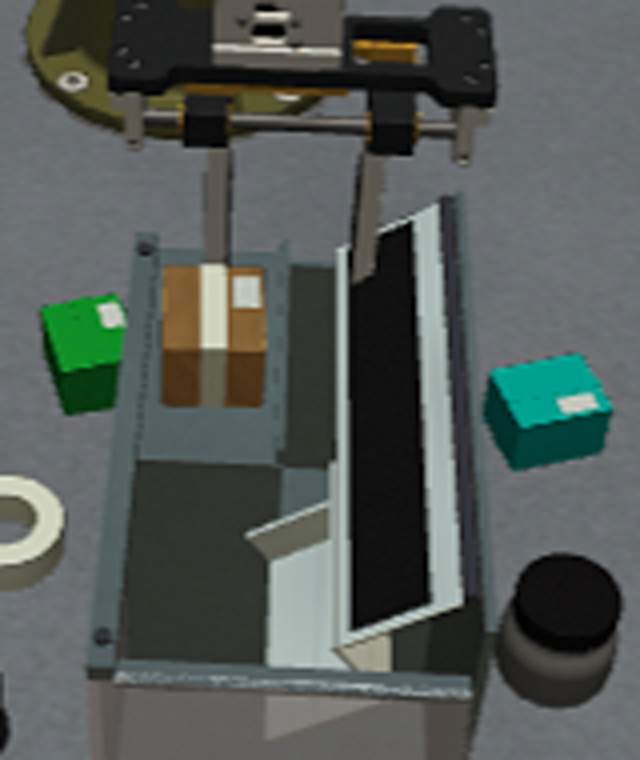

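play_rows([
  [[2,0,0,0,0,0,62],[2,0,0,0,0,0,62],[0,0,0,0,0,0,62]],
])

```text
time_s: 4.65
ee_pos: [0.4703, 0.0819, 0.18]
eef_rot: [0.117, 1.569, 0.126]
force: [-0.0, -0.6, 7.3]
grip_width: 0.0618
```

Run:
```python
from plan import *
c=snap('scene','scene5.png')
show([-125,7.5,180])
a=cv2.imread('pics/scene5.png')[180:270,280:430]; cv2.imwrite('pics/scene5c.png',cv2.resize(a,None,fx=5,fy=5,interpolation=cv2.INTER_CUBIC))
```

```text
t 4.7 boxpos [-124.6    7.4  180.1] target [0.4699 0.0819 0.18  ] delta tool mm [ 0.1  0.1 -0.4] rotvec [-0.0014  0.0021 -0.0001] F [-0.2 -1.   7.8] w 62.1
[[0.002, -0.009, 1.0], [0.0, 1.0, 0.009], [-1.0, 0.0, 0.002]]
```

View pics/scene5c.png

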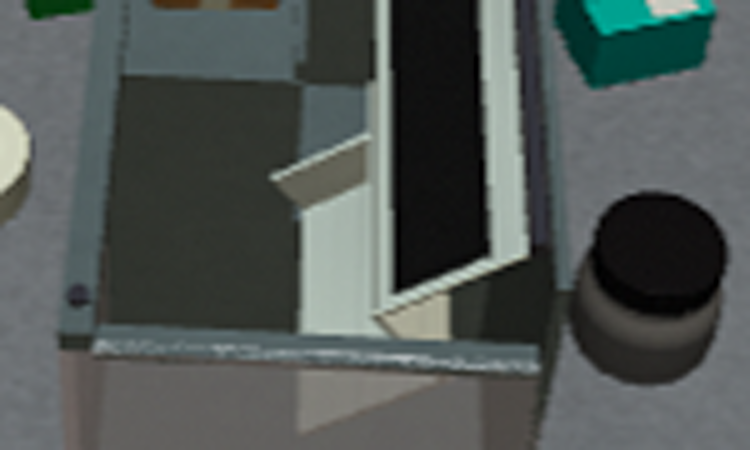

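play_rows([
  [[2.5,0,0,0,0,0,62],[0,0,5,0,0,0,62],[0,0,7,0,0,0,62],[0,0,7,0,0,0,62],[0,0,8,0,0,0,62],[0,0,8,0,0,0,62],[0,0,8,0,0,0,62],[0,0,8,0,0,0,62],[0,0,7,0,0,0,62],[0,0,0,0,0,0,62]],
])

```text
time_s: 5.7
ee_pos: [0.5283, 0.0819, 0.1769]
eef_rot: [-1.287, 1.57, -1.278]
force: [0.6, -5.6, 3.9]
grip_width: 0.0618
```

Run:
```python
from plan import *
c=snap('scene','scene6.png')
show([-25,7.5,177.5])
a=cv2.imread('pics/scene6.png')[80:270,270:430]; cv2.imwrite('pics/scene6c.png',cv2.resize(a,None,fx=3,fy=3,interpolation=cv2.INTER_CUBIC))
```

```text
t 5.75 boxpos [-66.7   6.8 177. ] target [0.5699 0.0829 0.1775] delta tool mm [-0.4  0.7 41.7] rotvec [-0.0016  0.001   0.001 ] F [ 1.8 -5.3  4.3] w 61.8
[[0.001, -0.009, 1.0], [-0.001, 1.0, 0.009], [-1.0, -0.001, 0.001]]
```

View pics/scene6c.png

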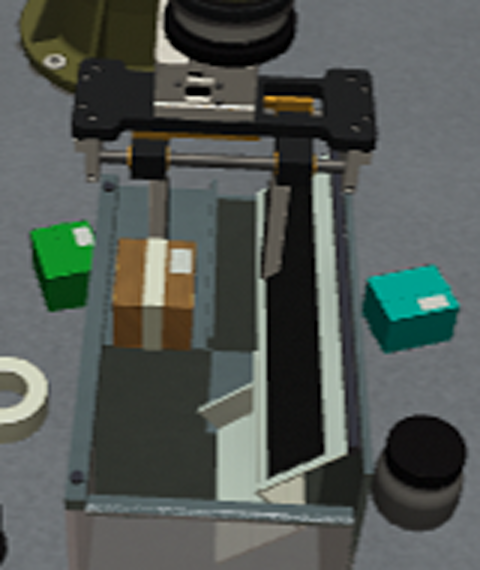

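play_rows([
  [[0,0,5,0,0,0,62],[0,0,7,0,0,0,62],[0,0,8,0,0,0,62],[0,0,8,0,0,0,62],[0,0,8,0,0,0,62],[0,0,8,0,0,0,62],[0,0,8,0,0,0,62],[0,0,8,0,0,0,62],[0,0,6,0,0,0,62],[0,0,0,0,0,0,62]],
])

```text
time_s: 6.75
ee_pos: [0.594, 0.0825, 0.1769]
eef_rot: [-1.586, 1.57, -1.577]
force: [0.6, -4.5, 4.2]
grip_width: 0.0619
```

Run:
```python
from plan import *
c=snap('scene','scene7.png'); snap('wrist','wrist7.png')
show([0,7.5,177.5])
a=cv2.imread('pics/scene7.png')[80:270,270:430]; cv2.imwrite('pics/scene7c.png',cv2.resize(a,None,fx=3,fy=3,interpolation=cv2.INTER_CUBIC))
```

```text
t 6.85 boxpos [ -0.9   6.7 177.1] target [0.5949 0.0832 0.1775] delta tool mm [-0.4  0.8  0.9] rotvec [-0.0017  0.001   0.0008] F [ 1.9 -6.1  3.4] w 62.0
[[0.001, -0.009, 1.0], [-0.001, 1.0, 0.009], [-1.0, -0.001, 0.001]]
```

View pics/scene7c.png

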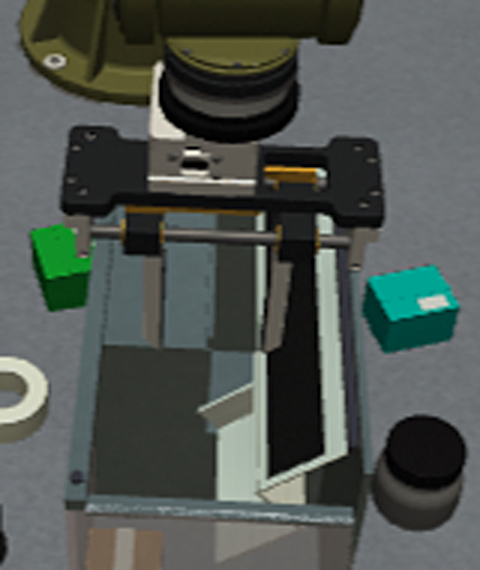

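Run:
```python
from plan import *
a=cv2.imread('pics/scene7.png')[180:320,270:430]; cv2.imwrite('pics/scene7d.png',cv2.resize(a,None,fx=4,fy=4,interpolation=cv2.INTER_CUBIC))
```

```text
(no output)
```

View pics/scene7d.png

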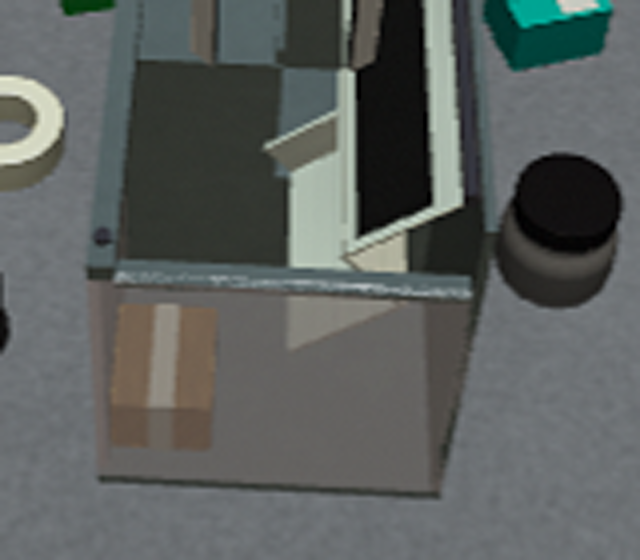

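The carton lies flat on the well floor, seen through the clear far wall at about (160,375) in the crop. I'll slide back a little, then let the flap rise and move away.

play_rows([
  [[0,0,-10,0,0,0,62],[0,0,-15,0,0,0,62],[0,0,-10,0,0,0,62],[-5,0,0,0,0,0,62],[-8,0,0,0,0,0,62],[-8,0,0,0,0,0,62],[-8,0,0,0,0,0,62],[-8,0,0,0,0,0,62],[-8,0,0,0,0,0,62],[-15,0,0,0,0,0,62]],
])

```text
time_s: 7.85
ee_pos: [0.5582, 0.083, 0.2364]
eef_rot: [2.936, 1.569, 2.945]
force: [-0.9, 0.2, -0.2]
grip_width: 0.0622
```

play_rows([
  [[-30,0,0,0,0,0,62],[-35,0,0,0,0,0,62],[0,0,-30,0,0,0,62],[0,0,-40,0,0,0,62],[0,0,-40,0,0,0,62],[0,0,-25,0,0,0,62],[0,0,0,0,0,0,62]],
])

```text
time_s: 8.55
ee_pos: [0.4217, 0.0819, 0.3027]
eef_rot: [0.589, 1.569, 0.599]
force: [0.3, 0.4, 0.2]
grip_width: 0.0621
```

Run:
```python
from plan import *
c=snap('scene','scene8.png'); snap('top','top8.png')
show([0,7.5,300])
a=cv2.imread('pics/scene8.png')[100:315,220:440]; cv2.imwrite('pics/scene8c.png',cv2.resize(a,None,fx=2.7,fy=2.7,interpolation=cv2.INTER_CUBIC))
```

```text
t 8.65 boxpos [-171.2    7.8  302.3] target [0.5949 0.0832 0.3   ] delta tool mm [ 2.400e+00 -1.000e-01  1.712e+02] rotvec [-0.0009  0.0007 -0.0004] F [0.2 0.2 0. ] w 62.0
[[0.001, -0.01, 1.0], [0.0, 1.0, 0.01], [-1.0, 0.0, 0.001]]
```

View pics/scene8c.png

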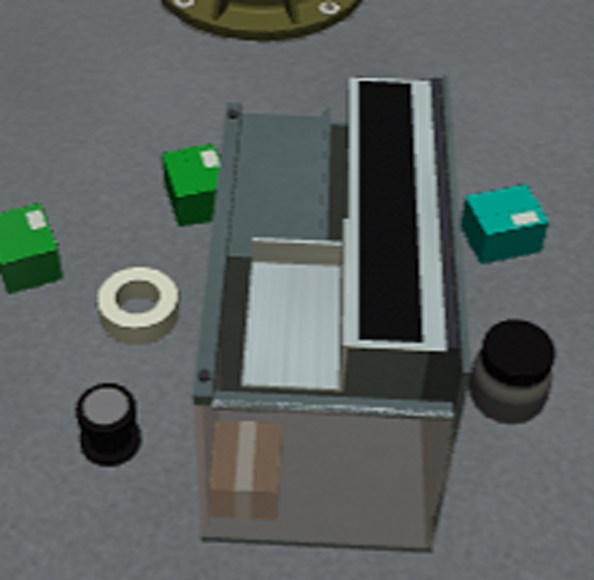

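View pics/top8.png

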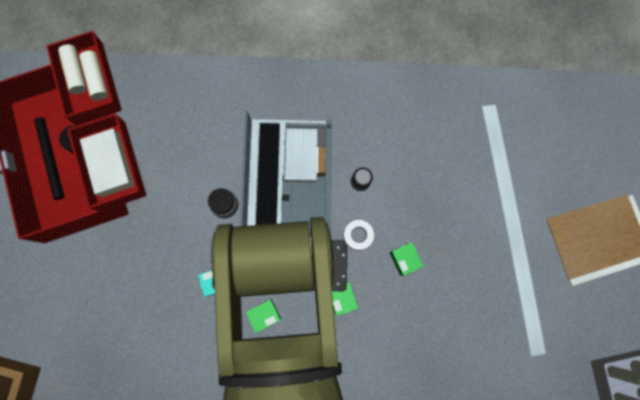

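The flap has closed (lip back up at (298,245) in the crop) and the carton is on the well floor at (245,470). The jar, tape, loupe and coloured boxes haven't moved, and the robot is clear of the box at x −171, z 0.30 with no force on it. I'll hand in now.

```bash
python3 -c "
from station import hand_in
print(hand_in())"
```

```text
the job is handed in; nothing more can be done
None
```

The carton is in the drop box and the flap has closed by itself. I handed the job in at about 8.7 s of robot time.

- **How it went:** the left finger pressed the plate down and held it while the right finger pushed the carton along the lane until it dropped into the well. I then slid back a little along the plate, lifted clear and moved away.
- **Flap angle:** I estimated about 0.71 rad from the camera image partway through the push. My first press came out lower than planned (about 0.64 rad), so I pressed about 6 mm further before reaching the carton.
- **Last checks:** the carton lies flat on the well floor and the flap is shut. The jar, tape and loupe are where they were, and the tool is about 85 mm above the box with no force on it. The highest force I read was about 8 N.
- **Disagreement:** separate fits of the box position from the scene and top cameras differed by about 4 mm. The wrist camera agreed with the position I used to within about 2 mm.

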